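# Push the tip rack past the drop gate into the steriliser bay

### The job

Press the yellow paddle down with one fingertip to open the red gate and, while holding it open, push the blue rack of treatment tips along the chute with the other finger, over the gate and fully home against the steriliser; keep the gate down for as long as any of the rack is above it. Then let go so that the gate springs shut behind the rack. Only push: do not lift or tip the rack, and leave the other things where they are.

Things in the scene. Friction and masses are not known exactly. Their poses are not given: they have to be found in the camera images.
- chute: fixed aluminium chute on feet. Origin on the table top, under the middle of the gate; +y runs along it downstream to the steriliser, +x across it to the yellow paddle's side. Floor 60 mm above the table; inside width 64 mm (x -32 to +32); walls 6 mm thick, tops 82 mm above the table; runs from y -280 (open end) to the end stop at y +150 mm
- gate_line (a point): point on the chute's floor at the middle of the gate (chute frame 0, 0, 60 mm). The gate is a red blade 7 mm thick and 60 mm wide that stands up through a slot in the floor, 13 mm above it when shut; pushing the rack against it does not open it
- gate (a joint): drop gate's hinge, rad: 0 = shut (blade up), 0.17 = fully open (stop). Carries the red blade and the yellow paddle; pressing the paddle down opens it. The blade is below the floor from about 0.10: keep 0.12 or more while the rack is over it. A spring shuts it when let go: 2 to 3 N on the paddle start it, about 5 N hold it fully down
- shaft (a point): gate's hinge axis, beside the gate (chute x +175, y 0, 52 mm above the table); the axis is parallel to the chute. Its two bearing blocks, 66 mm high, stand at chute y -245 and +30 mm
- paddle_mid (a point): long yellow paddle of the gate, a flat strip 48 mm wide (across the chute) and 310 mm long, parallel to the chute beside its wall; it spans chute x about +45 to +93 mm, y -260 to +50 mm. This point is the middle of its top face, 88 mm above the table when shut (sloping up 0.15 rad towards the chute), sinking about 16 mm, to 72 mm and level, at 0.15 rad.
- rack: loose blue rack with six clear tips, 60 mm wide (its x), 100 mm long (its y, along the chute), 0.25 kg (varies); flat end plates 50 mm high, tips reaching 60 mm. Origin under its centre. It stands in the chute upstream of the gate, and slides on the floor with 2 mm of play each side. Shut in, its centre lies at chute y about +100 mm.
- end_stop (a point): middle of the steriliser's face at floor level, where the rack's leading end plate comes to rest (chute frame 0, +150, 60 mm). The steriliser is a white block 170 mm wide, 110 mm deep along the chute, 120 mm high
- tip_a: loose clear treatment tip (cone 25 mm wide, 28 mm high) standing on the steriliser's roof; bystander, origin under its centre
- tip_b: second loose clear tip, same size, standing on the steriliser's roof; bystander
- gel: clear gel bottle, 48 mm wide, 130 mm high, standing beyond the gate's shaft; bystander
- cup: white cup beside the steriliser, 68 mm wide, 70 mm high; bystander
- cream: glass cream jar with metal lid, 54 mm wide, 45 mm high, standing on the robot's side of the chute; bystander
- handpiece: white handpiece with a steel head, lying, 132 mm long, 38 mm thick; bystander
- bowl: steel bowl, 120 mm wide, 50 mm high; bystander

How it is judged (in metres and radians):
On the way, in this order (a step that is already met when the one before it is completed fails the run):
1. a finger holds the paddle down and the gate open while the rack is still upstream of it (value of joint gate above 0.1 rad and contact force between the fingers and gate above 0.3 N and y of rack in the frame of chute below -0.045 m), for 0.2 s.
2. the rack is halfway over the gate, still held open by a finger (value of joint gate above 0.1 rad and contact force between the fingers and gate above 0.3 N and y of rack in the frame of chute between 0 and 0.055 m), for 0.02 s.
3. the whole rack has passed the gate, still held open by a finger (value of joint gate above 0.1 rad and contact force between the fingers and gate above 0.3 N and y of rack in the frame of chute above 0.056 m), for 0.05 s.
At the end, for the whole second after the job is handed in: the rack stands flat on the chute's floor, at rest, its leading end within 6 mm of the end stop (centre at chute y 94 to 104 mm), and the gate has sprung shut behind it (joint below 0.02 rad) (y of rack in the frame of chute between 0.094 and 0.104 m and z of rack in the frame of chute between 0.056 and 0.064 m and angle between rack's own z axis and vertical below 0.08 rad and linear speed of rack below 0.01 m/s and value of joint gate below 0.02 rad); the robot touches nothing.
It fails at once if the rack is lifted more than 8 mm or tipped more than 0.2 rad (z of rack in the frame of chute above 0.068 m or angle between rack's own z axis and vertical above 0.2 rad).
It fails at once if the gate is not held down (joint below 0.095 rad) while part of the rack is above it (y of rack in the frame of chute between -0.045 and 0.053 m and value of joint gate below 0.095 rad).
It fails at once if a bystander is moved more than 30 mm (distance of any of tip_a, tip_b, gel, cup, cream, handpiece, bowl from where it was at the start of the episode above 0.03 m).
It also fails if it takes over 45 s, if anything falls off the work surface, if the arm or the gripper's body presses on something with over 40 N, if the wrist force passes 120 N, or if a joint passes its speed limit or range.

### The arm

A 6-joint arm with a two-finger parallel gripper is mounted at the origin on the work surface. World frame = base frame: x ahead of the robot, y to its left, z up, the work surface at z = 0. Lengths are in mm, angles in rad, forces in N, time in s.
With the tool pointing down it reaches from about 300 to 775 mm from the base axis. Payload 14.6 kg.
Tool frame: the origin (TCP) lies where the fingers leave the gripper's body, on its centre line; the fingertips stand arm.nose_length ahead of it and the grasp point (between the pads) lies 54 mm ahead of it (arm.nose_length is the distance from the TCP to the fingertips, in mm); z points along the fingers, y is the direction in which the jaws open and shut (so a half turn about z gives the same grasp; the last joint's range is limited). The gripper opens to 85 mm and grips with 20 to 120 N. Pads are 22 mm wide; open, the fingers measure 114 mm over their backs; the gripper's body (76 mm by 85 mm) begins 54 mm behind the grasp point. The pads swing forward as they close: fully open they stand 13 mm farther back than shut.
Start: joints at [1.275, 0.3, 1.521, -0, 1.321, -0.067], TCP at [124.743, 535.658, 303.881] pointing down, gripper open.
Joint ranges: [-3.03, 3.03], [-0.79, 2.21], [0.23, 2.52], [-1.04, 4.18], [0, 3.07], [-2.55, 2.55]. Speed limits (rad/s): [2.22, 2.22, 2.57, 3.14, 3.14, 3.14].

### API

Orientations are given as a rotation vector (axis times angle).
In Python, from cell import readout, eyes, ticket, trace, mark_of, arm gives the robot as it stands. The module is installed in compiled form; this text tells all that it offers.
- The arm moves only by the tool servo_tool, never from a script. Its argument "plan" is one flat list of numbers, 7 for each row, row after row: the turn, a rotation vector about the tool's x, y, z in degrees, then the shift along the tool's x, y, z in m, then the closure, from 0 (fully open) to 1 (shut). A call has 1 to 20 rows; each row is the pose to reach, as a shift and turn from the pose measured when the call began, along the tool's axes at that moment; what a row does not reach only later rows make up. A row lasts 1/8 s, in which the tool goes at most 62.5 mm and 10.7 degrees, less where a joint would pass 70% of its speed; a pose out of reach is approached as far as the arm can. A call with a gripper value outside its range is refused whole. The fingers move at their own pace and stop on an object; "grip_force" is the grip in N (left out, the last holds). Time passes only in rows, so rows that repeat a pose let the fingers close. It gives the time, the measured TCP pose, the force and the opening at its end, in the units of the state.
- readout.sense(): the state, without advancing time (a new reading comes with each control period).
- eyes.get_image(name): name is "scene" or "top" or "wrist"; returns a dict with "frame" (480x640x3 uint8, red, green, blue), "fx", "fy", "cx", "cy" (pixels), "dist_coeffs" ([k1, k2, p1, p2, k3] as OpenCV has them; the pictures are not rectified), "rvec" (rotation vector, rad) and "tvec" (3), from world to camera coordinates, as OpenCV has them. Camera axes: x right, y down, z forward; pixel columns grow to the right and rows downward; lengths in mm; the calibration is good to about 2 mm. A picture is of the moment at which its call begins. There is no depth.
- ticket.close_job(): hands the job in, once; it reports no verdict.
Trained networks look in a picture, given as the dict that the camera call returned (one of the last four; its "shot" number tells which), for a name from the list of things; names that differ only in an ending like _2 or _b are one class to them, and where a whole thing is asked for, a point or a joint stands for the part that bears it (a point fixed in the world has none). Each returns a list of dicts, best first, with "p" (0 to 1); they miss things now and then, are a little off and sometimes report something else, mostly with a low value. They report only what shows in the picture. A call takes as long as a camera call.
- trace(thing, picture): "pixels" (480x640 bool, what is visible of it) and "bbox" ([left, top, right, bottom] in pixels, round what is visible of it).
- mark_of(thing, picture): "pixel" ([row, column] in pixels: a listed point, or the origin of a listed thing).
The state is a dict: "t": time; "joint_positions": joint angles; "joint_vel": joint speeds; "joint_torque": joint torques, N m; "tcp_pos": TCP position; "eef_rot": TCP orientation; "wrist_force": force on the tool from outside, world axes, zero at the start; "wrist_torque": the same for the moment, N m; "gripper_width": finger opening in mm.
Only numpy, scipy, OpenCV 4.12 (cv2) and the standard library are available. Lean on these libraries where they do the work, as an engineer would, in place of code of your own. Each camera call takes 0.05 s, during which the arm holds its last target. There are 200 camera calls.

## Working session

There is one attempt and no reset: what is moved stays moved. The work goes in short steps, Python scripts to look and compute and a tool call to move; the robot and the scene stay as the last step left them, time stands still between calls to the robot, and variables do not carry over. Pictures are saved under pics/ and viewed, about 8 in all and at most 12, crops included, and the job is handed in when it is done.

Besides the shell and the picture viewer there is one more tool, called after "Emit:" as name(argument=value, ...), one argument or row to a line, values as JSON. servo_tool: Moves the arm, as the interface text tells. Its arguments: {"type":"object","properties":{"plan":{"type":"array","items":{"type":"number"}},"grip_force":{"type":"number"}},"required":["plan"]}

```bash
mkdir -p pics; cat > h.py <<'E'
import numpy as np, cv2
from cell import readout, eyes, ticket, trace, mark_of, arm
def ray(im,px):  # px (col,row)
    K=np.array([[im['fx'],0,im['cx']],[0,im['fy'],im['cy']],[0,0,1.]])
    R=cv2.Rodrigues(np.array(im['rvec'],float))[0]; t=np.array(im['tvec'],float)
    u=cv2.undistortPoints(np.array([[px]],float),K,np.array(im['dist_coeffs'],float))[0,0]
    return -R.T@t, R.T@np.array([u[0],u[1],1.])
def at_z(im,px,z):
    c,d=ray(im,px); return c+d*(z-c[2])/d[2]
def proj(im,P):
    K=np.array([[im['fx'],0,im['cx']],[0,im['fy'],im['cy']],[0,0,1.]])
    return cv2.projectPoints(np.array(P,float).reshape(-1,1,3),np.array(im['rvec'],float),np.array(im['tvec'],float),K,np.array(im['dist_coeffs'],float))[0][:,0]
E
python3 - <<'E'
from h import *
s=readout.sense(); print(s, arm.nose_length)
Z=dict(gate_line=60,paddle_mid=88,rack=60,end_stop=60,shaft=52,chute=0,cream=0,gel=0,cup=0,handpiece=0,bowl=0,tip_a=120)
for n in ['top','scene']:
    im=eyes.get_image(n); cv2.imwrite(f'pics/{n}0.png',im['frame'][:,:,::-1])
    print(n,'cam',ray(im,(320,240))[0].round())
    for k,z in Z.items():
        for m in mark_of(k,im)[:2]:
            r,c=m['pixel']; print(k,round(m['p'],2),[round(c),round(r)],at_z(im,(c,r),z).round(1))
E
```

```text
{'t': 0.0, 'joint_positions': array([ 1.27538199e+00,  3.00483910e-01,  1.52160138e+00,  2.41808128e-05,
        1.32069730e+00, -6.65657149e-02]), 'joint_vel': array([-0.00020917, -0.0011561 , -0.00069856,  0.00061098,  0.00203073,
        0.00019604]), 'joint_torque': array([ 2.52032718e-03, -5.43494010e+01, -3.61796522e+01,  2.44193785e-05,
        4.00599005e-03, -6.37822586e-05]), 'tcp_pos': array([124.70657734, 535.51735696, 303.30564827]), 'eef_rot': array([-3.58672871e-01, -3.12081148e+00,  1.83185064e-03]), 'wrist_force': array([ 0.1873634 ,  0.2822667 , -0.19233694]), 'wrist_torque': array([-0.00047099, -0.01719261, -0.02508116]), 'gripper_width': 85.45630242982591} 72.6
top cam [ 531.  -63. 1189.]
paddle_mid 0.83 [303, 239] [588.7  -2.9  88. ]
rack 0.84 [314, 275] [511.  -26.4  60. ]
rack 0.35 [257, 272] [517.3 101.4  60. ]
end_stop 0.9 [188, 270] [520.3 254.5  60. ]
shaft 0.62 [258, 189] [702.7 102.   52. ]
chute 0.94 [260, 270] [518.9 103.4   0. ]
gel 0.81 [292, 172] [752.1  30.1   0. ]
cup 0.78 [203, 209] [662.  238.6   0. ]
cup 0.62 [257, 270] [521.2 110.2   0. ]
handp
[... 184 characters left out ...]
484.  387.  679.]
gate_line 0.58 [396, 254] [535.2 109.5  60. ]
paddle_mid 0.73 [345, 242] [575.2 -10.8  88. ]
rack 0.6 [348, 241] [526.  -22.3  60. ]
rack 0.35 [329, 315] [812.9  59.   60. ]
end_stop 0.58 [457, 264] [516.9 251.9  60. ]
shaft 0.62 [368, 291] [694.2  98.2  52. ]
chute 0.69 [394, 272] [526.4 105.4   0. ]
cream 0.63 [434, 256] [409.4 176.5   0. ]
cream 0.51 [397, 272] [520.1 110.4   0. ]
gel 0.86 [331, 313] [738.1  29.1   0. ]
gel 0.51 [476, 252] [340.7 271.9   0. ]
cup 0.88 [433, 319] [662.5 239.1   0. ]
handpiece 0.77 [240, 219] [ 454.3 -418.8    0. ]
bowl 0.87 [212, 245] [ 615.9 -401.2    0. ]
tip_a 0.6 [475, 253] [549.1 290.4 120. ]
tip_a 0.52 [487, 239] [478.2 303.1 120. ]
```

View pics/top0.png

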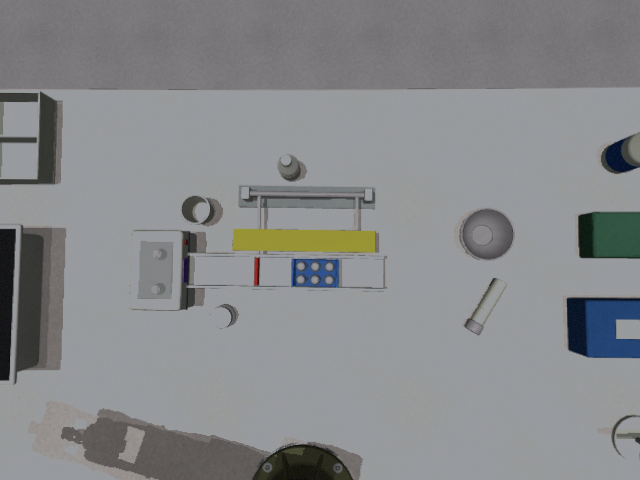

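View pics/scene0.png

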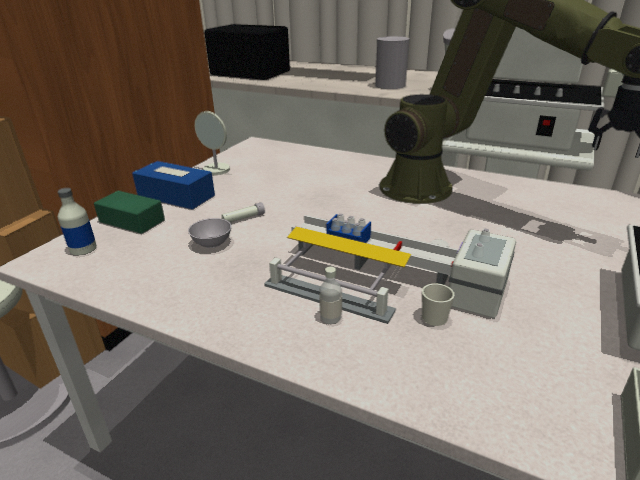

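The top view shows the chute running along world +y, with the steriliser at left (~160,270), the red gate at (257,270) and the rack at (315,273). The paddle spans columns 233–376 at row 241. The scene view agrees. Next I'll fit the chute pose from the yellow paddle, red gate and blue rack.

```bash
cat > fit.py <<'E'
from h import *
from scipy.optimize import least_squares
def mask(im,what):
    h=cv2.cvtColor(im['frame'],cv2.COLOR_RGB2HSV); H,S,V=h[...,0],h[...,1],h[...,2]
    m={'y':(abs(H.astype(int)-28)<8)&(S>150)&(V>80),'r':((H<6)|(H>174))&(S>150)&(V>60),'b':(abs(H.astype(int)-110)<12)&(S>130)&(V>50)}[what]
    m=m.astype(np.uint8); m[:, :130]=0; m[:,450:]=0
    n,l,st,c=cv2.connectedComponentsWithStats(m); 
    i=1+np.argmax(st[1:,4]); return (l==i),st[i],c[i]
def W(p,P):
    c,s=np.cos(p[2]),np.sin(p[2]); P=np.array(P,float).reshape(-1,3)
    return np.c_[p[0]+c*P[:,0]-s*P[:,1],p[1]+s*P[:,0]+c*P[:,1],P[:,2]]
def loc(p,P):
    d=np.array(P)[:2]-p[:2]; c,s=np.cos(p[2]),np.sin(p[2]); return np.array([c*d[0]+s*d[1],-s*d[0]+c*d[1]])
if __name__=='__main__':
    C=[[45,-260,91.6],[93,-260,84.4],[93,50,84.4],[45,50,91.6]]
    ims=[eyes.get_image(n) for n in ('top','scene')]; obs=[]
    for im in ims:
        m,st,c=mask(im,'y'); print('yellow',st,c)
        obs.append(cv2.findContours(m.astype(np.uint8),0,1)[0][0][:,0,:].astype(float))
    def model(im,p):
        return proj(im,W(p,C))
    def res(p,sel):
        r=[]
        for k in sel:
            q=model(ims[k],p).astype(np.float32)
            # contour pixels lie 0.5 px inside the outline; compare with signed distance
            r+= [cv2.pointPolygonTest(q.reshape(-1,1,2),tuple(map(float,o)),True)-0.4 for o in obs[k]]
        return np.array(r)
    for sel in ([0],[1],[0,1]):
        f=least_squares(res,[520,103,0],args=(sel,),loss='soft_l1',x_scale=[1,1,.01],diff_step=1e-4)
        print(sel,f.x.round(4),np.sqrt(np.mean(f.fun**2)).round(2))
    p=f.x; np.save('pose.npy',p)
    m,st,c=mask(ims[0],'r'); print('red',st,loc(p,at_z(ims[0],c,73)))
    m,st,c=mask(ims[0],'b'); print('blue',st)
    for u in (st[0],st[0]+st[2]-1): print('rack end at plate top', loc(p,at_z(ims[0],(u,st[1]+st[3]/2),110)))
    for k in (0,1):
        for t,P in (('end_stop',(0,150,60)),('gate_line',(0,0,60)),('shaft',(175,0,52))):
            a=mark_of(t,ims[k]); print(k,t,proj(ims[k],W(p,P)).round(1),[np.round(x['pixel'][::-1]) for x in a[:1]])
E
python3 fit.py
```

```text
yellow [ 233  229  142   23 2893] [303.99170411 240.06291047]
yellow [ 288  227  123   40 1653] [350.32486388 246.33938294]
[0] [ 5.184078e+02  1.016776e+02 -1.240000e-02] 0.91
[1] [ 5.223062e+02  1.039144e+02 -1.440000e-02] 0.33
[0, 1] [ 5.180521e+02  1.017371e+02 -2.000000e-04] 0.97
red [255 258   4  27  91] [ 2.53447214 -1.389982  ]
blue [292 259  47  28 648]
rack end at plate top [ -3.02483338 -82.75706451]
rack end at plate top [  -2.59841466 -180.07687456]
0 end_stop [[188.9 270.9]] [array([190., 270.])]
0 gate_line [[256.4 271.2]] [array([258., 271.])]
0 shaft [[257.9 193.3]] [array([261., 191.])]
1 end_stop [[456.9 264.4]] [array([458., 262.])]
1 gate_line [[395.7 250.2]] [array([397., 254.])]
1 shaft [[369.8 291.3]] [array([368., 288.])]
```

```bash
cat > go.py <<'E'
from h import *; import sys
from fit import W,loc
from scipy.spatial.transform import Rotation as Ro
P=np.array([519.5,102.5,-0.012])
def go(x,y,z,p=P,roll=0):
    s=readout.sense(); R0=Ro.from_rotvec(s['eef_rot']); T=W(p,[x,y,z])[0]
    ya=np.array([np.cos(p[2]),np.sin(p[2]),0]); za=np.array([0,0,-1.]); xa=np.cross(ya,za)
    R=Ro.from_matrix(np.c_[xa,ya,za])
    print('turn',(R0.inv()*R).as_rotvec(degrees=True).round(2),'shift m',(R0.inv().apply(T-s['tcp_pos'])/1000).round(4),
      't',s['t'],'w',s['gripper_width'],'tcp',s['tcp_pos'].round(1),'loc',loc(p,s['tcp_pos']).round(1),'F',s['wrist_force'].round(2))
if __name__=='__main__': go(*map(float,sys.argv[1:]))
E
python3 go.py 30 -215 240
```

```text
turn [ 0.   -0.   77.58] shift m [-0.5583 -0.5359  0.0639] t 1.7 w 85.26578266724654 tcp [124.7 535.7 303.9] loc [-399.9  428.4] F [-0.16  0.68 -0.59]
```

Emit:
servo_tool(
  plan=[0, 0, 77.6, -0.558, -0.536, 0.064, 0.3, 0, 0, 77.6, -0.558, -0.536, 0.064, 0.3, 0, 0, 77.6, -0.558, -0.536, 0.064, 0.3, 0, 0, 77.6, -0.558, -0.536, 0.064, 0.3, 0, 0, 77.6, -0.558, -0.536, 0.064, 0.3, 0, 0, 77.6, -0.558, -0.536, 0.064, 0.3, 0, 0, 77.6, -0.558, -0.536, 0.064, 0.3, 0, 0, 77.6, -0.558, -0.536, 0.064, 0.3, 0, 0, 77.6, -0.558, -0.536, 0.064, 0.3, 0, 0, 77.6, -0.558, -0.536, 0.064, 0.3, 0, 0, 77.6, -0.558, -0.536, 0.064, 0.3, 0, 0, 77.6, -0.558, -0.536, 0.064, 0.3, 0, 0, 77.6, -0.558, -0.536, 0.064, 0.3, 0, 0, 77.6, -0.558, -0.536, 0.064, 0.3, 0, 0, 77.6, -0.558, -0.536, 0.064, 0.3, 0, 0, 77.6, -0.558, -0.536, 0.064, 0.3],
  grip_force=40,
)

```text
t: 3.7
tcp_pos: [546.4, -112.0, 240.3]
eef_rot: [2.234, 2.209, 0.0]
wrist_force: [-0.6, 0.1, 0.4]
gripper_width: 59.8
```

```bash
python3 - <<'E'
from go import *
go(30,-215,160)
print(arm.nose_length)
im=eyes.get_image('wrist'); cv2.imwrite('pics/w1.png',im['frame'][:,:,::-1])
np.save('w1.npy',im,allow_pickle=True)
for n,Q in dict(pad_in=(45,-260,91.6),pad_out=(93,-260,84.4),wallL=(-32,-280,82),wallR=(32,-280,82),wallL2=(-32,-150,82),wallR2=(32,-150,82),rackL=(-30,-181,110),rackR=(30,-181,110)).items(): print(n,proj(im,W(P,Q)).round(0))
E
```

```text
turn [0.03 0.   0.04] shift m [-0.0009  0.0005  0.0803] t 3.7 w 59.75557081687514 tcp [ 546.4 -112.   240.3] loc [  29.5 -214.1] F [-0.6   0.1   0.37]
72.6
pad_in [[338. 308.]]
pad_out [[403. 303.]]
wallL [[236. 325.]]
wallR [[320. 326.]]
wallL2 [[222. 150.]]
wallR2 [[321. 150.]]
rackL [[217. 206.]]
rackR [[317. 206.]]
```

View pics/w1.png

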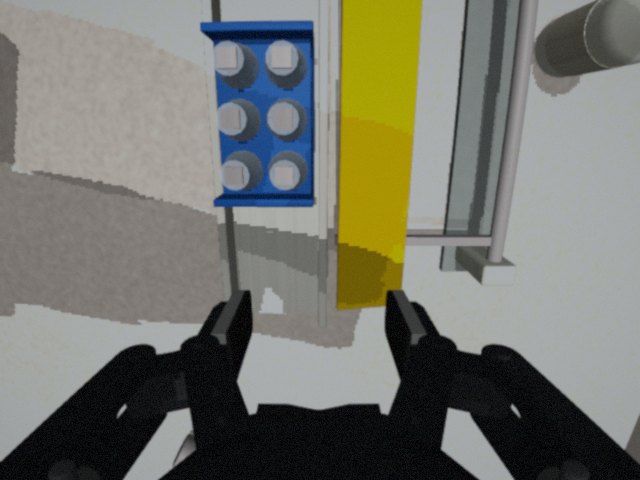

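The wrist view matches the fitted pose to within a few pixels. The paddle's near end is at (337,308)–(403,303) and the rack's trailing edge is at row 206. The left finger is above the chute and the right finger above the paddle. I'll descend until the force reading shows contact.

Emit:
servo_tool(
  plan=[0, 0, 0, 0, 0.0005, 0.05, 0.3, 0, 0, 0, 0, 0.0005, 0.075, 0.3, 0, 0, 0, 0, 0.0005, 0.08, 0.3, 0, 0, 0, 0, 0.0005, 0.08, 0.3],
)

```text
t: 4.25
tcp_pos: [547.2, -111.9, 161.2]
eef_rot: [2.233, 2.208, 0.001]
wrist_force: [0.3, -0.7, 0.5]
gripper_width: 59.6
```

Emit:
servo_tool(
  plan=[0, 0, 0, 0, 0, 0.005, 0.3, 0, 0, 0, 0, 0, 0.006, 0.3],
)

```text
t: 4.5
tcp_pos: [547.5, -111.9, 155.8]
eef_rot: [2.232, 2.208, 0.002]
wrist_force: [-0.2, 0.3, 2.3]
gripper_width: 59.9
```

Emit:
servo_tool(
  plan=[0, 0, 0, 0, 0, 0.006, 0.3, 0, 0, 0, 0, 0, 0.006, 0.3],
)

```text
t: 4.75
tcp_pos: [547.6, -112.0, 149.7]
eef_rot: [2.232, 2.207, 0.002]
wrist_force: [-0.8, -0.7, 3.2]
gripper_width: 60.0
```

Emit:
servo_tool(
  plan=[0, 0, 0, 0, 0, 0.005, 0.3, 0, 0, 0, 0, 0, 0.005, 0.3],
)

```text
t: 5.0
tcp_pos: [547.5, -112.1, 144.3]
eef_rot: [2.232, 2.208, 0.002]
wrist_force: [-1.3, -1.3, 4.5]
gripper_width: 59.9
```

```bash
python3 - <<'E'
from go import *
go(30,-215,141)
im=eyes.get_image('wrist'); cv2.imwrite('pics/w2.png',im['frame'][:,:,::-1])
for n,a in dict(shut=0,half=.1,op=.15,full=.17).items():
    Q=[]
    for u,h in ((45,91.6),(93,84.4)):
        dx,dz=u-175,h-52; c,s=np.cos(a),np.sin(a)   # inner end sinks with angle
        Q.append((175+c*dx-s*dz*1,-260,52+dz*c+s*dx))
    print(n,np.round(Q,1).tolist(),proj(im,W(P,Q)).round(1).tolist())
print(proj(im,W(P,[(-32,-280,82),(32,-280,82),(-32,-181,82),(32,-181,82)])).round())
E
```

```text
turn [0.15 0.04 0.06] shift m [-0.0008 -0.0006  0.0033] t 5.0 w 59.94606077884229 tcp [ 547.5 -112.1  144.3] loc [  30.6 -214.2] F [-1.25 -1.28  4.52]
shut [[45.0, -260.0, 91.6], [93.0, -260.0, 84.4]] [[347.4, 411.3], [445.7, 398.1]]
half [[41.7, -260.0, 78.4], [90.2, -260.0, 76.1]] [[338.5, 390.9], [434.5, 386.2]]
op [[40.5, -260.0, 71.7], [89.1, -260.0, 71.8]] [[335.5, 381.6], [429.8, 380.5]]
full [[40.2, -260.0, 69.0], [88.7, -260.0, 70.1]] [[334.5, 378.0], [428.1, 378.2]]
[[193. 426.]
 [319. 428.]
 [164. 240.]
 [319. 240.]]
```

View pics/w2.png

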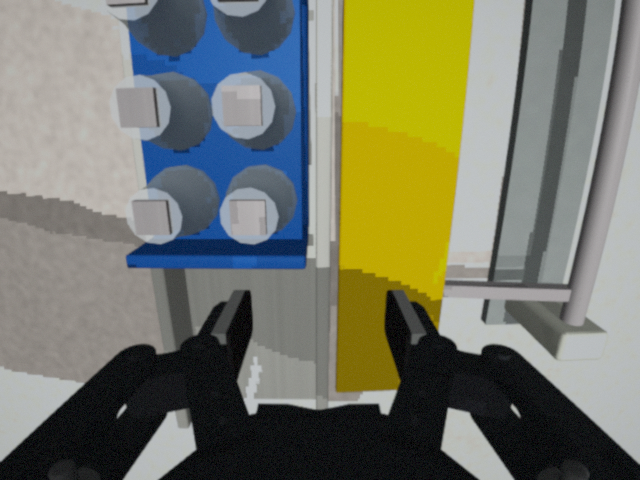

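The paddle's near inner corner is at (336,392), so the gate is at about 0.10 rad, and the left finger is cleanly between the chute walls. About 6 mm more is needed.

Emit:
servo_tool(
  plan=[0, 0, 0, 0, 0, 0.004, 0.3, 0, 0, 0, 0, 0, 0.006, 0.3],
)

```text
t: 5.3
tcp_pos: [547.4, -112.0, 138.3]
eef_rot: [2.232, 2.208, 0.001]
wrist_force: [-4.0, -0.2, 4.8]
gripper_width: 59.5
```

```bash
python3 - <<'E'
from go import *
go(30,39,138.5)
im=eyes.get_image('wrist')
h=cv2.cvtColor(im['frame'],cv2.COLOR_RGB2HSV)
m=((abs(h[...,0].astype(int)-28)<8)&(h[...,1]>150)&(h[...,2]>40))
ys,xs=np.where(m); k=ys>345; print('end row',ys.max(),'inner col low rows',[xs[ys==r].min() for r in range(350,ys.max(),8)])
for a in (.1,.12,.14,.16,.17):
    dx,dz=45-175,91.6-52;c,s=np.cos(a),np.sin(a)
    print(a,proj(im,W(P,(175+c*dx-s*dz,-260,52+dz*c+s*dx))).round(1))
E
```

```text
turn [0.11 0.03 0.06] shift m [ 2.532e-01 -2.000e-04 -3.000e-04] t 5.3 w 59.52461007460249 tcp [ 547.4 -112.   138.3] loc [  30.5 -214.2] F [-3.96 -0.23  4.81]
end row 390 inner col low rows [np.int64(335), np.int64(335), np.int64(335), np.int64(335), np.int64(335)]
0.1 [[339.6 399.8]]
0.12 [[338.2 395.8]]
0.14 [[337.  391.8]]
0.16 [[335.9 388. ]]
0.17 [[335.4 386.1]]
```

Emit:
servo_tool(
  plan=[0, 0, 0, 0.01, 0, 0, 0.3, 0, 0, 0, 0.02, 0, 0, 0.3, 0, 0, 0, 0.03, 0, 0, 0.3, 0, 0, 0, 0.04, 0, 0, 0.3, 0, 0, 0, 0.05, 0, 0, 0.3, 0, 0, 0, 0.06, 0, 0, 0.3, 0, 0, 0, 0.07, 0, 0, 0.3, 0, 0, 0, 0.08, 0, 0, 0.3, 0, 0, 0, 0.08, 0, 0, 0.3],
)

```text
t: 6.48
tcp_pos: [548.2, -30.8, 138.1]
eef_rot: [2.232, 2.21, 0.002]
wrist_force: [0.2, 2.6, 3.8]
gripper_width: 59.8
```

```bash
python3 - <<'E'
from go import *
go(30,39,138.5)
im=eyes.get_image('wrist'); cv2.imwrite('pics/w3.png',im['frame'][:,:,::-1])
for y in (-135,-125,-123,-120): print(y,proj(im,W(P,[(-31,y,110),(29,y,110)])).round().tolist())
E
```

```text
turn [ 0.1  -0.01  0.11] shift m [ 1.719e-01  1.000e-04 -4.000e-04] t 6.475 w 59.766027507683155 tcp [548.2 -30.8 138.1] loc [  30.3 -132.9] F [0.18 2.6  3.83]
-135 [[141.0, 365.0], [312.0, 368.0]]
-125 [[136.0, 341.0], [312.0, 343.0]]
-123 [[135.0, 336.0], [312.0, 338.0]]
-120 [[134.0, 328.0], [312.0, 330.0]]
```

View pics/w3.png

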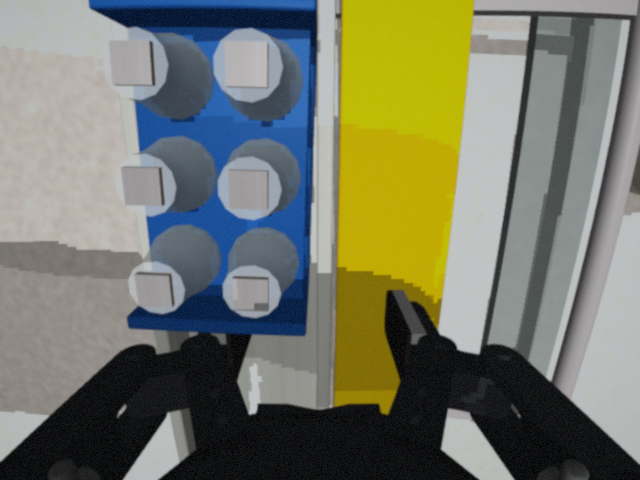

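The rack's trailing plate is at rows 327–333, which is y ≈ -121. It is against the finger, straight and flat, and the paddle is still down. I'll push it across the gate.

Emit:
servo_tool(
  plan=[0, 0, 0, 0.01, 0, 0, 0.3, 0, 0, 0, 0.02, 0, 0, 0.3, 0, 0, 0, 0.03, 0, 0, 0.3, 0, 0, 0, 0.04, 0, 0, 0.3, 0, 0, 0, 0.05, 0, 0, 0.3, 0, 0, 0, 0.06, 0, 0, 0.3, 0, 0, 0, 0.07, 0, 0, 0.3, 0, 0, 0, 0.08, 0, 0, 0.3, 0, 0, 0, 0.09, 0, 0, 0.3, 0, 0, 0, 0.1, 0, 0, 0.3, 0, 0, 0, 0.11, 0, 0, 0.3, 0, 0, 0, 0.12, 0, 0, 0.3, 0, 0, 0, 0.13, 0, 0, 0.3, 0, 0, 0, 0.14, 0, 0, 0.3, 0, 0, 0, 0.15, 0, 0, 0.3, 0, 0, 0, 0.157, 0, 0, 0.3, 0, 0, 0, 0.162, 0, 0, 0.3, 0, 0, 0, 0.162, 0, 0, 0.3],
)

```text
t: 8.78
tcp_pos: [549.8, 131.6, 138.2]
eef_rot: [2.232, 2.21, 0.003]
wrist_force: [-1.0, 3.9, 4.3]
gripper_width: 59.7
```

```bash
python3 go.py 30 39 138.5
```

```text
turn [ 0.11 -0.07  0.13] shift m [ 0.0096  0.     -0.0003] t 8.775 w 59.68422714497894 tcp [549.8 131.6 138.2] loc [30.  29.4] F [-0.96  3.94  4.27]
```

Emit:
servo_tool(
  plan=[0, 0, 0, 0.004, 0, 0, 0.3, 0, 0, 0, 0.007, 0, 0, 0.3, 0, 0, 0, 0.007, 0, 0, 0.3],
)

```text
t: 9.15
tcp_pos: [549.9, 138.7, 138.2]
eef_rot: [2.232, 2.21, 0.003]
wrist_force: [0.2, -1.9, 3.8]
gripper_width: 59.8
```

```bash
python3 - <<'E'
from go import *
go(30,39,138.5)
im=eyes.get_image('wrist'); cv2.imwrite('pics/w4.png',im['frame'][:,:,::-1])
for y in (44,50): print(y,proj(im,W(P,[(-31,y,110),(29,y,110)])).round().tolist())
for y in (144,150): print(y,proj(im,W(P,[(-31,y,110),(29,y,110)])).round().tolist())
E
```

```text
turn [ 0.11 -0.07  0.14] shift m [ 0.0024  0.     -0.0003] t 9.15 w 59.82155255116373 tcp [549.9 138.7 138.2] loc [30.  36.6] F [ 0.24 -1.91  3.76]
44 [[138.0, 342.0], [313.0, 344.0]]
50 [[135.0, 327.0], [313.0, 329.0]]
144 [[86.0, 13.0], [312.0, 6.0]]
150 [[83.0, -11.0], [312.0, -20.0]]
```

View pics/w4.png

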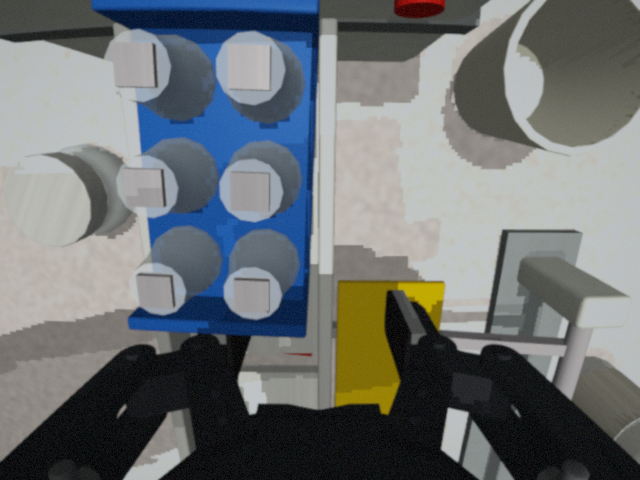

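The rack's trailing plate is at rows 318–333, so y ≈ 48–49. The gate slot (row ~355) is behind it and the blade is down. The rack is almost home, so I'll nudge it until I feel the stop.

Emit:
servo_tool(
  plan=[0, 0, 0, 0.0015, 0, 0, 0.3, 0, 0, 0, 0.0015, 0, 0, 0.3],
)

```text
t: 9.45
tcp_pos: [550.1, 139.4, 138.2]
eef_rot: [2.231, 2.21, 0.002]
wrist_force: [0.3, -11.3, 5.3]
gripper_width: 59.4
```

Emit:
servo_tool(
  plan=[0, 0, 0, 0.0015, 0, 0, 0.3, 0, 0, 0, 0.0015, 0, 0, 0.3],
)

```text
t: 9.7
tcp_pos: [550.2, 139.6, 138.3]
eef_rot: [2.23, 2.209, -0.0]
wrist_force: [0.1, -15.0, 6.0]
gripper_width: 60.2
```

The reaction is 15 N against the end stop, so the rack is home. I'll back the finger off the rack with the paddle still held, then rise.

Emit:
servo_tool(
  plan=[0, 0, 0, -0.004, 0, 0, 0.3, 0, 0, 0, -0.01, 0, 0, 0.3, 0, 0, 0, -0.015, 0, 0, 0.3, 0, 0, 0, -0.015, 0, -0.01, 0.3, 0, 0, 0, -0.015, 0, -0.02, 0.3, 0, 0, 0, -0.015, 0, -0.035, 0.3, 0, 0, 0, -0.015, 0, -0.07, 0.3, 0, 0, 0, -0.04, 0, -0.12, 0.3, 0, 0, 0, -0.08, 0, -0.16, 0.3, 0, 0, 0, -0.13, 0, -0.16, 0.3, 0, 0, 0, -0.13, 0, -0.16, 0.3, 0, 0, 0, -0.13, 0, -0.16, 0.3],
)

```text
t: 11.2
tcp_pos: [548.5, 10.3, 298.8]
eef_rot: [2.231, 2.209, -0.0]
wrist_force: [0.1, -0.7, -0.2]
gripper_width: 59.8
```

```bash
python3 - <<'E'
from go import *
go(30,39,138.5)
im=eyes.get_image('wrist'); cv2.imwrite('pics/w5.png',im['frame'][:,:,::-1])
for y in (44,50,144,150): print(y,proj(im,W(P,[(-31,y,110),(29,y,110)])).round().tolist())
print('pad end shut',proj(im,W(P,[(45,50,91.6),(93,50,84.4)])).round().tolist(),'open',proj(im,W(P,[(40.5,50,71.7),(89,50,71.8)])).round().tolist())
E
```

```text
turn [0.09 0.11 0.12] shift m [ 0.1312 -0.      0.16  ] t 11.2 w 59.78309747337353 tcp [548.5  10.3 298.8] loc [ 30.1 -91.9] F [ 0.13 -0.7  -0.24]
44 [[228.0, 41.0], [315.0, 40.0]]
50 [[227.0, 31.0], [315.0, 31.0]]
144 [[221.0, -123.0], [315.0, -125.0]]
150 [[221.0, -132.0], [315.0, -135.0]]
pad end shut [[337.0, 38.0], [400.0, 41.0]] open [[330.0, 44.0], [392.0, 45.0]]
```

View pics/w5.png

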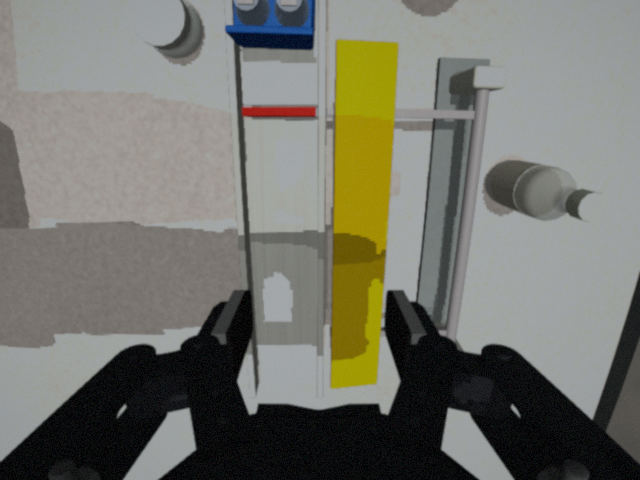

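The red blade is up at row 112, the paddle corner at (337,40) matches the shut position, and the rack's trailing edge is at row ~30, so y ≈ 49–50. Nothing is touching the robot, so I'm handing in.

```bash
python3 -c "
from cell import ticket; print(ticket.close_job())"
```

```text
the job is handed in; nothing more can be done
None
```

The rack is home against the steriliser and the gate has shut behind it. The job was handed in at about 11 s; the hand-in gives no verdict.

- **Pressing the paddle:** One finger held the paddle at about 0.145 rad, judged from the wrist picture, with about 4–5 N on it. I did not re-measure the angle during the push; the tool height stayed within about 0.3 mm throughout.
- **Pushing the rack:** The other finger pushed the rack over the gate until the end stop gave 15 N of reaction. I then backed that finger off the rack before releasing the paddle.
- **Last checks:** The final wrist picture shows the red blade up and the paddle in its shut position. The rack's trailing plate is at chute y ≈ 49–50 mm, so its centre is at about 99–100 mm. The arm is clear at near-zero force, and I saw no bystander disturbed, though I did not measure their positions again.
- **What disagreed:**
  - The separate camera fits of the chute differed by about 4 mm, and the combined fit gave a different yaw. I used a value between them, and the wrist view confirmed it.
  - The sideways force read +2.6 and +3.9 N at two stops before contact with the end stop, opposite to what pushing should give. I did not find out why.

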